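# Load a four-bucket centrifuge rotor in balance with two sizes of tube

### The arm

A 6-joint arm with a two-finger parallel gripper is mounted at the origin on a cart in front of the work surface, level with it; the furniture and walls round the work are solid. World frame = base frame: x ahead of the robot, y to its left, z up, the work surface at z = 0. Lengths are in m, angles in rad, forces in N, time in s.
With the tool pointing down it reaches from about 0.25 to 0.775 m from the base axis. Payload 4 kg.
Tool frame: the origin (TCP) lies midway between the tips of the shut fingers; the grasp point (between the pads) lies 19 mm behind it; z points along the fingers, y is the line along which they close (so a half turn about z gives the same grasp; the last joint's range is limited). The gripper opens to 94 mm and grips with 3 to 60 N. Pads are 16 mm wide; open, the fingers measure 119 mm over their backs; the gripper's body (75 mm by 177 mm) begins 78 mm behind the grasp point.
Start: joints at [-1.218, 0.087, 1.371, -0, 1.684, -0.103], TCP at [0.242, -0.494, 0.206] pointing down, gripper open.
Joint ranges: [-3.1, 3.1], [-0.76, 2.03], [0.27, 2.55], [-1.08, 4.22], [0.17, 2.65], [-2.57, 2.57]. Speed limits (rad/s): [2.79, 2.79, 3.14, 3.14, 3.14, 3.14].

### API

Orientations are given as [roll, pitch, yaw] about the fixed x, y, z axes, in that order (R = Rz(yaw) Ry(pitch) Rx(roll)).
In Python, from bench import robot gives the robot as it stands.
- The arm moves only by the tool servo_tool, never from a script. Its argument "moves" is a list of rows, each a list of 5 numbers: the shift along the tool's x, y, z in units of 25 mm (1.0 is 25 mm), then the turn about the tool's z in units of 6 degrees (1.0 is 6 degrees), then the closure, from 0 (fully open) to 1 (shut). In form: [[dx, dy, dz, yaw, gripper], ...]. A call has 1 to 10 rows; each row is the pose to reach, as a shift and turn from the pose commanded when the call began, along the tool's axes at that moment; what a row does not reach only later rows make up. A row lasts 1/12 s, in which the tool goes at most 41.7 mm and 7.16 degrees, less where a joint would pass 70% of its speed; a pose out of reach is approached as far as the arm can. A call with a gripper value outside its range is refused whole. The fingers move at their own pace and stop on an object; the grip force is fixed at half the most. Time passes only in rows, so rows that repeat a pose let the fingers close. It gives the time, the measured TCP pose, the force, the opening and the grip force at its end, in the units of the state.
- robot.get_obs(): the state, without advancing time (a new reading comes with each control period).
- robot.snapshot(name): name is "scene" or "top"; returns a dict with "image" (384x512x3 uint8, blue, green, red), "fx", "fy", "cx", "cy" (pixels), "k1" (the pictures are not rectified: a ray, as slopes to the right and down, at radius r is drawn at 1 + k1 r^2 times it, then the intrinsics apply), "eye" and "orientation" of the camera in the world. Camera axes: x right, y down, z forward; pixel columns grow to the right and rows downward; lengths in m; the calibration is good to about 2 mm. A picture is of the moment at which its call begins. There is no depth.
- robot.close_job(): hands the job in; it is judged then, once.
The state is a dict: "time": time; "joint_positions": joint angles; "qvel": joint speeds; "joint_torque": joint torques, N m; "tool_pos": TCP position; "ee_rot": TCP orientation; "wrist_force": force on the tool from outside, world axes, zero at the start; "wrist_torque": the same for the moment, N m; "width": finger opening in m; "finger_force": force on a finger pad.
Only numpy, scipy, OpenCV 4.12 (cv2) and the standard library are available. Lean on these libraries where they do the work, as an engineer would, in place of code of your own. Each camera call takes 0.05 s, during which the arm holds its last target. There are 200 camera calls.

### The job

Load the centrifuge rotor so that it runs balanced, like opposite like: one 50 ml tube is already in a bucket, so put the other 50 ml tube from the rack into the bucket opposite it. Put a grey reducing sleeve into each of the two remaining buckets and then a 15 ml tube into each sleeve, everything standing fully home. Keep the tubes upright all the way and leave the tube that is already loaded in its bucket.

Things in the scene. Friction and masses are not known exactly. Their poses are not given: they have to be found in the camera images.
- bucket_1: One of four alike buckets hanging in a swing-out centrifuge rotor on a low stand: fixed upright metal cup, 40 mm wide (47 at its flared lip), 70 mm high. Origin: centre of its underside, 16 mm above the bench; z up. Inner floor 5 mm and mouth 70 mm above the origin; bore 32 mm, flaring to 39 mm at the lip. Which bucket stands where on the rotor differs every time.
- bucket_2: Same as bucket_1. The four bucket axes lie on a circle of 75 mm radius round the rotor's hub, a quarter turn apart: 150 mm from each to the one across the hub, 106 mm to its neighbours. Hub, arms and bucket mouths reach at most 96 mm above the bench.
- bucket_3: Same as bucket_1.
- bucket_4: Same as bucket_1.
- tube50_a: Clear 50 ml conical tube, wide screw cap: 112 mm tall, body 29 mm across, cap 33 mm across from 100 to 112 mm above the tip. Origin at the tip (lowest point), z along the tube to the cap. This one already stands in a bucket, tip 21 mm above the bench, and stays there.
- tube50_b: Clear 50 ml conical tube, wide screw cap: 112 mm tall, body 29 mm across, cap 33 mm across from 100 to 112 mm above the tip. Origin at the tip (lowest point), z along the tube to the cap. Starts in the wide row of the white tube rack. Rack: two rows 80 mm apart, 46 mm pitch along a row, top 62 mm and floor 4 mm above the bench. Grasp across the rows: along a row fingers have no room.
- sleeve_a: Grey reducing sleeve, an open hollow cylinder: 95 mm tall, 29 mm across, with a tapered foot. Origin: centre of its underside, z up to the open end. Bore 19.6 mm, its floor 10 mm above the origin. Starts upright in the wide row of the tube rack. Home in a bucket it stands 30 mm out of the mouth, underside 21 mm above the bench.
- sleeve_b: Grey reducing sleeve, an open hollow cylinder: 95 mm tall, 29 mm across, with a tapered foot. Origin: centre of its underside, z up to the open end. Bore 19.6 mm, its floor 10 mm above the origin. Starts upright in the wide row of the tube rack. Home in a bucket it stands 30 mm out of the mouth, underside 21 mm above the bench.
- tube15_a: Clear 15 ml conical tube, narrow screw cap: 118 mm tall, body 17 mm across, cap 21 mm across from 104 to 118 mm above the tip. Origin at the tip (lowest point), z along the tube to the cap. Starts in the narrow row of the tube rack. Home in a sleeve in a bucket, its tip is about 31 mm above the bench.
- tube15_b: Clear 15 ml conical tube, narrow screw cap: 118 mm tall, body 17 mm across, cap 21 mm across from 104 to 118 mm above the tip. Origin at the tip (lowest point), z along the tube to the cap. Starts in the narrow row of the tube rack. Home in a sleeve in a bucket, its tip is about 31 mm above the bench.
Things that resemble listed ones, but are neither listed nor needed, are in the scene too. Leave any orange or purple look-alike of the tube15_b alone.

How it is judged:
By the outcome, as a careful person would: the job done as asked, in the order asked, and still so for the second after the job is handed in, with the robot touching nothing.
It also fails if it takes over 125 s, if anything falls off the work surface, if the arm or the gripper's body presses on something with over 40 N, if the wrist force passes 120 N, or if a joint passes its speed limit or range.

## Working session

There is one attempt and no reset: what is moved stays moved. The work goes in short steps, Python scripts to look and compute and a tool call to move; the robot and the scene stay as the last step left them, time stands still between calls to the robot, and variables do not carry over. Pictures are saved under pics/ and viewed, at most 14 in all, crops included, and the job is handed in when it is done.

Besides the shell and the picture viewer there is one more tool, called after ">>>" as name(argument=value, ...) on one line, values as JSON. servo_tool: Moves the arm, as the interface text tells. Its arguments: {"type":"object","properties":{"moves":{"type":"array"}},"required":["moves"]}

```bash
mkdir -p pics; cat > h.py <<'E'
import numpy as np, cv2
from scipy.spatial.transform import Rotation as Ro
from bench import robot
def Rm(o):
    o=np.array(o,float)
    if o.shape==(3,3): return o
    return Ro.from_quat(o).as_matrix() if o.size==4 else Ro.from_euler('xyz',o).as_matrix()
def ray(s,u,v):
    K=np.array([[s['fx'],0,s['cx']],[0,s['fy'],s['cy']],[0,0,1]])
    p=cv2.undistortPoints(np.array([[[u,v]]],float),K,np.array([s['k1'],0,0,0.]))[0,0]
    return np.array(s['eye']),Rm(s['orientation'])@np.array([p[0],p[1],1])
def onz(s,u,v,z):
    e,d=ray(s,u,v); return e+d*(z-e[2])/d[2]
def snap(n,f=None):
    s=robot.snapshot(n)
    if f: cv2.imwrite('pics/'+f,s['image'])
    return s
E
python3 - <<'E'
from h import *
for n in('scene','top'):
    s=snap(n); print(n,{k:v for k,v in s.items() if k!='image'})
    cv2.imwrite(f'pics/{n}0.png',cv2.resize(s['image'],(800,600),interpolation=cv2.INTER_CUBIC))
    np.save(n+'0.npy',s,allow_pickle=True)
print(robot.get_obs())
E
```

```text
scene {'fx': 482.38082050518085, 'fy': 482.38082050518085, 'cx': 256.47180529719924, 'cy': 197.6613538791404, 'k1': -0.087647746259278, 'eye': array([-0.00544148,  0.65209269,  0.89108515]), 'orientation': array([-2.33317732, -0.01809592, -2.41201905])}
top {'fx': 411.0324220215477, 'fy': 411.0324220215477, 'cx': 250.2666178492043, 'cy': 186.1657759990819, 'k1': -0.10005536504476195, 'eye': array([3.97271173e-01, 1.59024354e-04, 9.53429386e-01]), 'orientation': array([-2.96367685, -0.01020446, -1.55910232])}
{'time': 0.1, 'joint_positions': array([-1.21810803e+00,  8.79052840e-02,  1.37208766e+00, -1.67348360e-05,
        1.68359184e+00, -1.03105206e-01]), 'qvel': array([-1.08216916e-03, -1.94315069e-03, -3.54020545e-03, -5.48109905e-04,
        9.02333271e-04,  4.24220683e-05]), 'joint_torque': array([ 2.27195087e-03, -3.41253912e+01, -3.03300619e+01,  7.20527256e-02,
        3.04590364e-02, -1.01207852e-04]), 'tool_pos': array([ 0.24191489, -0.4933974 ,  0.20441584]), 'ee_rot': array([-3.13960939e+00, -1.88491353e-04,  4.55791445e-01]), 'wrist_force': array([-0.42442913, -0.46621655, -0.15467679]), 'wrist_torque': array([-0.01800764, -0.0240905 ,  0.02258298]), 'finger_force': 0.0, 'width': 0.09385081683404731}
```

View pics/scene0.png

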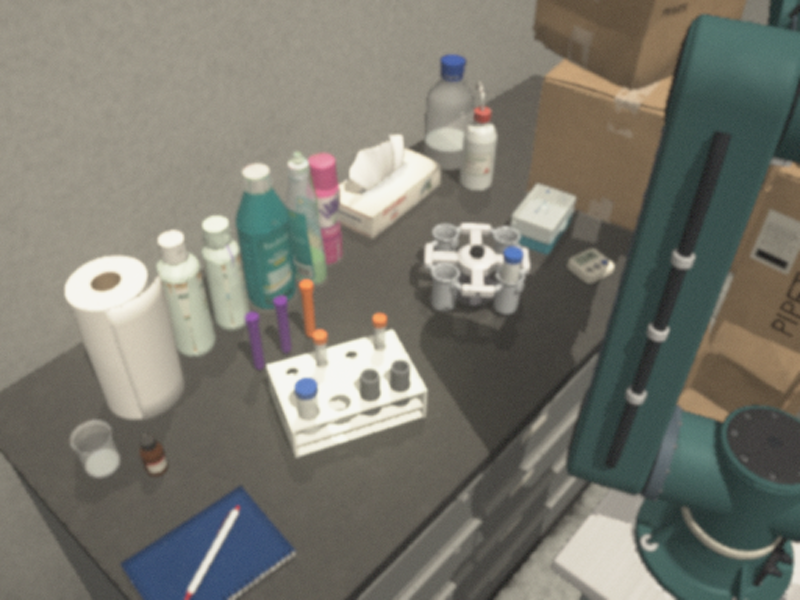

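View pics/top0.png

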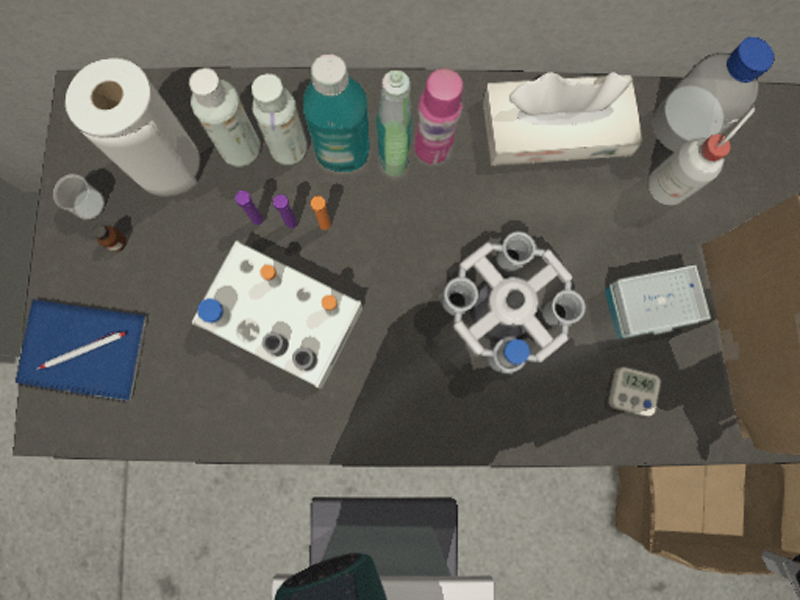

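The scene shows the white rack: a blue-capped tube50 at its left end, an empty hole, two grey sleeves, and two orange-capped 15 ml tubes in the narrow row. The rotor is at about (515,300) in the 800 px top view, with the loaded bucket at (513,352). The purple and orange look-alikes stand loose behind the rack. I'll zoom in to measure.

```bash
python3 - <<'E'
from h import *
s=np.load('top0.npy',allow_pickle=True).item();im=s['image']
for n,(x,y) in dict(rot=(272,142),rack=(118,146)).items():
    c=cv2.resize(im[y:y+110,x:x+125],None,fx=5,fy=5,interpolation=cv2.INTER_CUBIC)
    for i in range(0,125,10): cv2.putText(c,str(x+i),(i*5,8),0,.3,(0,255,255),1); cv2.line(c,(i*5,10),(i*5,16),(0,255,255),1)
    for i in range(0,110,10): cv2.putText(c,str(y+i),(0,i*5+3),0,.3,(0,255,255),1)
    cv2.imwrite(f'pics/{n}.png',c)
for n in('top','scene'):
    s=np.load(n+'0.npy',allow_pickle=True).item();h=cv2.cvtColor(s['image'],cv2.COLOR_BGR2HSV)
    for cn,lo,hi in(('blue',(100,150,70),(125,255,255)),('orange',(4,150,120),(18,255,255))):
        m=cv2.inRange(h,lo,hi); k,l,st,ce=cv2.connectedComponentsWithStats(m)
        for i in range(1,k):
            if 15<st[i,4]<400: print(n,cn,st[i],ce[i].round(1),onz(s,*ce[i],.116 if cn=='blue' else .12).round(3))
E
```

```text
top blue [ 19 193  18  14  82] [ 26.3 197.1] [0.518 0.467 0.116]
top blue [127 192  15  14 167] [134.  198.4] [0.519 0.234 0.116]
top blue [ 12 217  11  28  98] [ 17.  231.7] [0.445 0.48  0.116]
top blue [323 217  15  15 120] [329.  223.1] [ 0.473 -0.169  0.116]
top blue [ 70 218  12  11  40] [ 74.4 222.2] [0.467 0.356 0.116]
top blue [ 20 235  15  12  66] [ 27.2 240.7] [0.427 0.456 0.116]
top blue [ 66 246   8   8  20] [ 69.2 249.6] [0.411 0.363 0.116]
top orange [199 125  12  22 148] [204.7 135.1] [0.655 0.091 0.12 ]
top orange [167 170   9   9  62] [171.3 173.7] [0.571 0.158 0.12 ]
top orange [206 189   9   9  64] [210.2 193.2] [0.532 0.076 0.12 ]
scene orange [192 180  10  35 145] [196.9 194. ] [0.632 0.126 0.12 ]
```

View pics/rot.png

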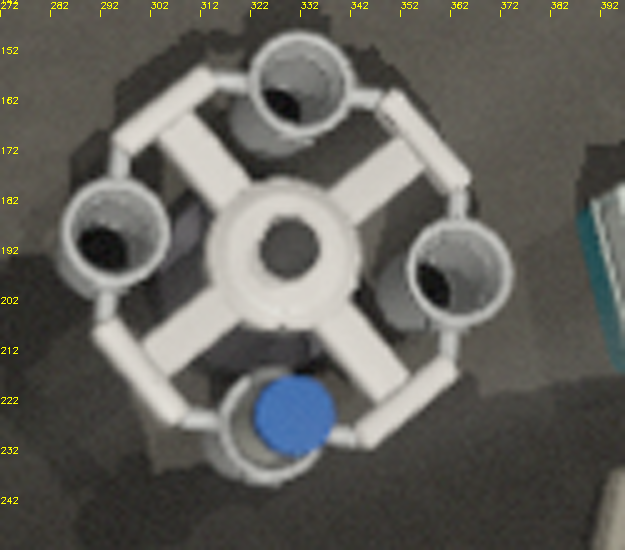

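View pics/rack.png

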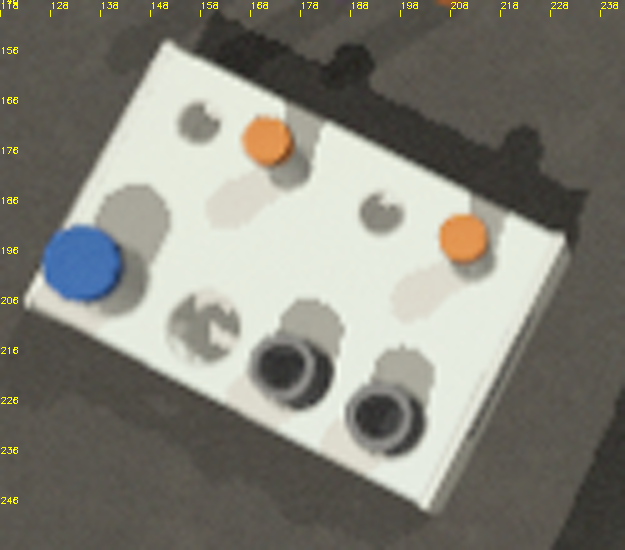

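```bash
python3 - <<'E'
from h import *
s=np.load('top0.npy',allow_pickle=True).item()
def P(X,Y,o,z): return onz(s,(X+.5)/5-.5+o[0],(Y+.5)/5-.5+o[1],z)[:2]
r=(272,142);k=(118,146)
B=np.array([P(301,85,r,.086),P(116,238,r,.086),P(270,427,r,.086),P(460,272,r,.086)])
print('B',B.round(4)); c=B.mean(0)
# ideal square fit (far,left,near,right)
z=(B-c)@[1,1j]; a=np.mean(z/np.array([1,1j,-1,-1j])); print('c',c,'rad',abs(a),'ang',np.degrees(np.angle(a)))
I=c+np.array([[w.real,w.imag] for w in .075*a/abs(a)*np.array([1,1j,-1,-1j])]);print('ideal',I.round(4),(B-I).round(4))
print('hub',P(289,249,r,.096),'t50a top',P(295,414,r,.133))
R=dict(t50b=P(82,263,k,.116),hole=P(204,328,k,.062),s1=P(284,370,k,.099),s2=P(380,418,k,.099),a=P(267,140,k,.122),b=P(463,239,k,.122),h1=P(199,122,k,.062),h2=P(381,213,k,.062))
for n,v in R.items(): print(n,v.round(4))
d=R['s2']-R['t50b'];print('row len',np.hypot(*d),'ang',np.degrees(np.arctan2(d[1],d[0])), 'narrow', np.hypot(*(R['b']-R['a'])),np.degrees(np.arctan2(*(R['b']-R['a'])[::-1])))
E
```

```text
B [[ 0.6169 -0.1843]
 [ 0.548  -0.1025]
 [ 0.4676 -0.1676]
 [ 0.5351 -0.2517]]
c [ 0.54191108 -0.17652   ] rad 0.07500080137913602 ang -5.6682308212171675
ideal [[ 0.6165 -0.1839]
 [ 0.5493 -0.1019]
 [ 0.4673 -0.1691]
 [ 0.5345 -0.2512]] [[ 0.0004 -0.0004]
 [-0.0013 -0.0006]
 [ 0.0003  0.0015]
 [ 0.0006 -0.0005]]
hub [ 0.54251784 -0.17522696] t50a top [ 0.46907133 -0.16871297]
t50b [0.5194 0.2338]
hole [0.4993 0.1931]
s1 [0.478  0.1507]
s2 [0.4586 0.1098]
a [0.5711 0.1579]
b [0.5307 0.0753]
h1 [0.5914 0.2001]
h2 [0.5514 0.1173]
row len 0.13802202693331528 ang -116.11238986809137 narrow 0.0918690006341862 -116.0755555436411
```

The measurements agree: bucket radius 75.0 mm, rack row 138 mm, narrow pair 92 mm. The target opposite the loaded bucket is the far one at (0.6165, -0.184). Moving above tube50_b with the tool y axis across the rows (yaw 63.9°).

```bash
cat > d.py <<'E'
import sys
from h import *
def go(*targets):
    o=robot.get_obs(); R=Ro.from_euler('xyz',o['ee_rot']); y=np.degrees(o['ee_rot'][2])
    print('t',round(o['time'],2),'pos',o['tool_pos'].round(4),'rpy',np.degrees(o['ee_rot']).round(2),'w',round(o['width'],4),'f',round(o['finger_force'],1),'F',o['wrist_force'].round(1))
    for t in targets: print(t,'->',(R.inv().apply(np.array(t)-o['tool_pos'])/.025).round(2),'yaw',round((y-63.9)/6,2))
go(*[tuple(map(float,a.split(','))) for a in sys.argv[1:]])
E
python3 d.py .5194,.2338,.25
```

```text
t 0.1 pos [ 0.2419 -0.4934  0.2044] rpy [-1.7989e+02 -1.0000e-02  2.6110e+01] w 0.0939 f 0.0 F [-0.4 -0.5 -0.2]
(0.5194, 0.2338, 0.25) -> [ 22.77 -21.24  -1.78] yaw -6.3
```

>>> servo_tool(moves=[[0,0,-2,0,0],[3,-2.8,-2,-1,0],[6,-5.6,-2,-2,0],[9,-8.4,-2,-3,0],[11,-10.3,-2,-4,0],[13,-12.1,-2,-5,0],[15,-14,-2,-6,0],[17,-15.9,-2,-6.3,0],[19,-17.7,-2,-6.3,0],[20.5,-19.1,-2,-6.3,0]])

```text
time: 0.93
tool_pos: [0.3756, -0.1416, 0.2539]
ee_rot: [3.142, 0.0, 1.115]
wrist_force: [0.9, -0.3, -0.6]
width: 0.0941
finger_force: 0.0
```

```bash
python3 d.py .5194,.2338,.2 .5194,.2338,.09
```

```text
t 0.93 pos [ 0.3756 -0.1416  0.2539] rpy [180.     0.    63.89] w 0.0941 f 0.0 F [ 0.9 -0.3 -0.6]
(0.5194, 0.2338, 0.2) -> [16.02 -1.44  2.16] yaw -0.0
(0.5194, 0.2338, 0.09) -> [16.02 -1.44  6.56] yaw -0.0
```

>>> servo_tool(moves=[[1.5,0,0,0,0.4],[3,-0.3,0,0,0.4],[4.5,-0.5,0,0,0.4],[6,-0.7,0.5,0,0.4],[7.5,-0.9,0.8,0,0.4],[9,-1,1,0,0.4],[10.5,-1.2,1.5,0,0.4],[12,-1.4,2,0,0.4],[13.5,-1.4,2.1,0,0.4],[15,-1.44,2.1,0,0.4]])

```text
time: 1.77
tool_pos: [0.5074, 0.2107, 0.1994]
ee_rot: [-3.139, 0.003, 1.116]
wrist_force: [1.0, 0.5, 0.6]
width: 0.0562
finger_force: 0.0
```

```bash
python3 d.py .5194,.2338,.2 .5194,.2338,.09
```

```text
t 1.77 pos [0.5074 0.2107 0.1994] rpy [-1.7985e+02  1.6000e-01  6.3950e+01] w 0.0562 f 0.0 F [1.  0.5 0.6]
(0.5194, 0.2338, 0.2) -> [ 1.04  0.03 -0.03] yaw 0.01
(0.5194, 0.2338, 0.09) -> [1.05 0.04 4.37] yaw 0.01
```

>>> servo_tool(moves=[[1,0,0,0,0.4],[1,0,1,0,0.4],[1,0,2,0,0.4],[1,0,3,0,0.4],[1,0,3.7,0,0.4],[1,0,4.2,0,0.4],[1,0,4.4,0,0.4],[1,0,4.4,0,0.4],[1,0,4.4,0,0.7],[1,0,4.4,0,0.8]])

```text
time: 2.6
tool_pos: [0.5203, 0.2317, 0.0934]
ee_rot: [3.139, -0.002, 1.115]
wrist_force: [0.6, -0.0, 0.3]
width: 0.0465
finger_force: 0.0
```

```bash
python3 - <<'E'
from h import *
s=snap('top');c=cv2.resize(s['image'][130:260,100:260],(800,650))[:600];cv2.imwrite('pics/g1.png',c)
E
python3 d.py .5194,.2338,.09
```

```text
t 2.65 pos [0.5203 0.2317 0.0935] rpy [ 1.7986e+02 -1.3000e-01  6.3910e+01] w 0.0425 f 0.0 F [ 0.5 -0.3 -0.1]
(0.5194, 0.2338, 0.09) -> [ 0.06 -0.07  0.14] yaw 0.0
```

View pics/g1.png

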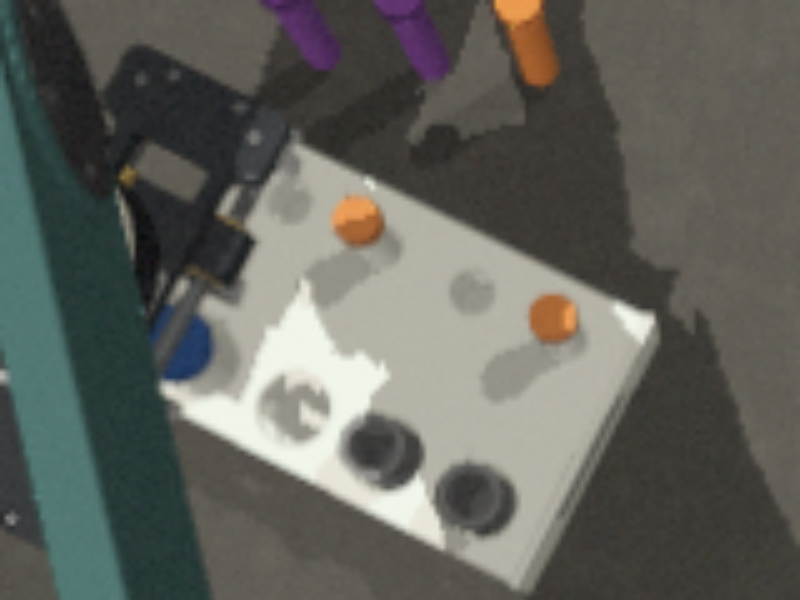

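The picture shows the gripper over the blue cap at about (185,345), with nothing else disturbed. Closing and lifting.

>>> servo_tool(moves=[[0.05,-0.08,0.1,0,0.6],[0.05,-0.08,0.1,0,1],[0.05,-0.08,0.1,0,1],[0.05,-0.08,0.1,0,1],[0.05,-0.08,0.1,0,1],[0.05,-0.08,0.1,0,1]])

```text
time: 3.15
tool_pos: [0.518, 0.2336, 0.0896]
ee_rot: [3.141, -0.001, 1.116]
wrist_force: [-0.6, 0.2, 2.2]
width: 0.0323
finger_force: 30.0
```

```bash
python3 d.py .5194,.2338,.235
```

```text
t 3.15 pos [0.518  0.2336 0.0896] rpy [ 1.7999e+02 -3.0000e-02  6.3920e+01] w 0.0323 f 30.0 F [-0.6  0.2  2.2]
(0.5194, 0.2338, 0.235) -> [ 0.03  0.05 -5.82] yaw 0.0
```

>>> servo_tool(moves=[[0,0,-0.3,0,1],[0,0,-0.8,0,1],[0,0,-1.5,0,1],[0,0,-2.3,0,1],[0,0,-3.2,0,1],[0,0,-4.1,0,1],[0,0,-5,0,1],[0,0,-5.6,0,1],[0,0,-5.8,0,1],[0,0,-5.8,0,1]])

```text
time: 3.98
tool_pos: [0.5189, 0.2337, 0.2369]
ee_rot: [3.138, -0.003, 1.115]
wrist_force: [0.4, -0.1, -0.3]
width: 0.0323
finger_force: 30.0
```

```bash
python3 d.py .6165,-.1839,.235
```

```text
t 3.98 pos [0.5189 0.2337 0.2369] rpy [179.8   -0.18  63.91] w 0.0323 f 30.0 F [ 0.4 -0.1 -0.3]
(0.6165, -0.1839, 0.235) -> [-13.28  10.85   0.07] yaw 0.0
```

>>> servo_tool(moves=[[-0.2,0.16,0,0,1],[-0.7,0.57,0,0,1],[-1.4,1.14,0,0,1],[-2.2,1.8,0,0,1],[-3,2.45,0,0,1],[-3.8,3.1,0,0,1],[-4.6,3.76,0,0,1],[-5.4,4.41,0,0,1],[-6.2,5.07,0,0,1],[-7,5.72,0,0,1]])

```text
time: 4.82
tool_pos: [0.5686, 0.0117, 0.232]
ee_rot: [-3.138, 0.002, 1.115]
wrist_force: [-0.4, 0.5, -0.8]
width: 0.0325
finger_force: 30.0
```

>>> servo_tool(moves=[[-0.8,0.65,0,0,1],[-1.6,1.3,0,0,1],[-2.4,1.96,0,0,1],[-3.2,2.6,0,0,1],[-4,3.27,0,0,1],[-4.8,3.9,0,0,1],[-5.5,4.5,0,0,1],[-6,4.9,0,0,1],[-6.2,5.1,0,0,1],[-6.28,5.13,0,0,1]])

```text
time: 5.65
tool_pos: [0.6152, -0.185, 0.2325]
ee_rot: [-3.139, 0.0, 1.114]
wrist_force: [0.1, -0.7, 0.2]
width: 0.0324
finger_force: 30.0
```

```bash
python3 - <<'E'
from h import *
a=snap('top')['image'][120:270,265:425];b=snap('scene')['image'][110:260,230:390]
cv2.imwrite('pics/p1.png',cv2.resize(np.hstack([a,b]),(800,375),interpolation=cv2.INTER_CUBIC))
E
python3 d.py .6165,-.1839,.235
```

```text
t 5.75 pos [ 0.6153 -0.1836  0.2336] rpy [-1.7992e+02 -2.0000e-02  6.3920e+01] w 0.0319 f 30.0 F [0.7 0.4 0.2]
(0.6165, -0.1839, 0.235) -> [ 0.01  0.05 -0.06] yaw 0.0
```

View pics/p1.png

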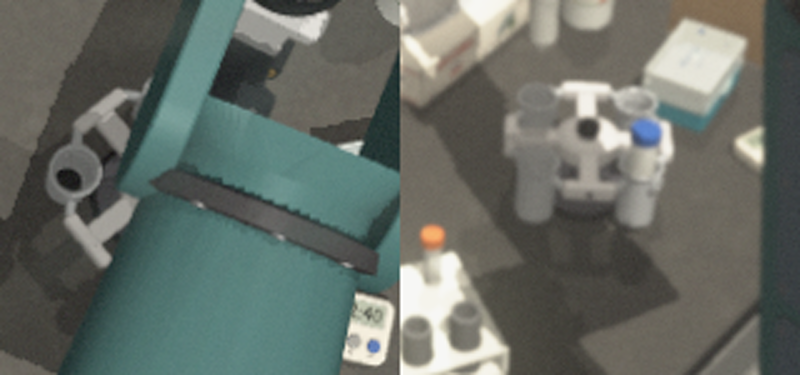

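The scene half of this picture doesn't show the gripper, which is odd. I'll check the full scene view.

```bash
python3 - <<'E'
from h import *
s=snap('scene');cv2.imwrite('pics/p2.png',cv2.resize(s['image'],(800,600),interpolation=cv2.INTER_CUBIC))
R=Rm(s['orientation'])
for p in((.6165,-.184,.086),(.615,-.184,.1455),(.467,-.169,.133)):
    c=R.T@(np.array(p)-s['eye']); print(p,s['fx']*c[0]/c[2]+s['cx'],s['fy']*c[1]/c[2]+s['cy'])
E
```

```text
(0.6165, -0.184, 0.086) 285.6450620143443 148.44836294215514
(0.615, -0.184, 0.1455) 287.444606626572 130.69747407341865
(0.467, -0.169, 0.133) 329.60226480217113 161.56481380838187
```

View pics/p2.png

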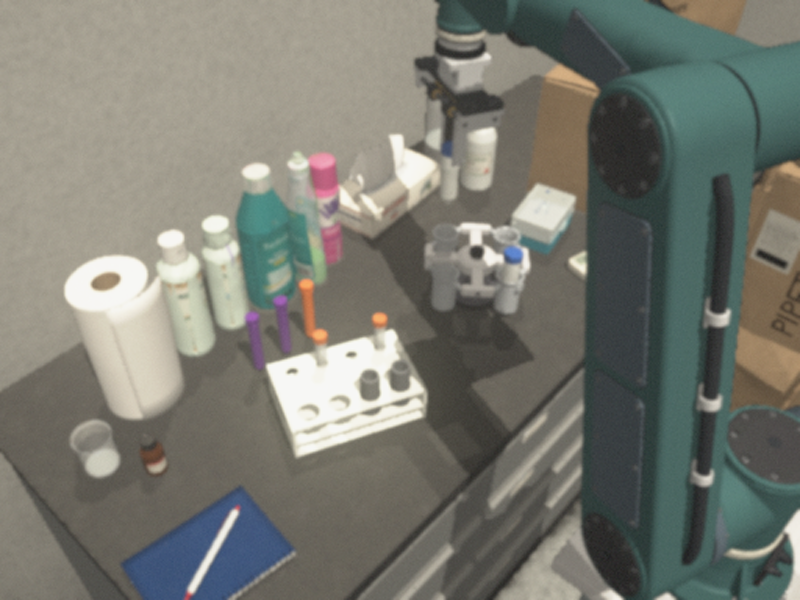

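The tube hangs upright with its tip at (449,200), 1–2 px from the prediction and over the far bucket. Lowering.

>>> servo_tool(moves=[[0,0.05,0.5,0,1],[0,0.05,1.1,0,1],[0,0.05,1.7,0,1],[0,0.05,2.2,0,1],[0,0.05,2.7,0,1],[0,0.05,3.2,0,1],[0,0.05,3.7,0,1],[0,0.05,4.2,0,1],[0,0.05,4.5,0,1],[0,0.05,4.6,0,1]])

```text
time: 6.63
tool_pos: [0.6159, -0.1844, 0.117]
ee_rot: [-3.139, 0.0, 1.115]
wrist_force: [1.0, -0.6, 0.2]
width: 0.0322
finger_force: 30.0
```

```bash
python3 d.py .6165,-.1839,.1066
```

```text
t 6.63 pos [ 0.6159 -0.1844  0.117 ] rpy [-1.7984e+02  2.0000e-02  6.3910e+01] w 0.0322 f 30.0 F [ 1.  -0.6  0.2]
(0.6165, -0.1839, 0.1066) -> [0.03 0.01 0.41] yaw 0.0
```

No contact force so far. Lowering the last 10 mm and releasing.

>>> servo_tool(moves=[[0.02,0,0.15,0,1],[0.02,0,0.3,0,1],[0.02,0,0.38,0,1],[0.02,0,0.4,0,1],[0.02,0,0.4,0,1]])

```text
time: 7.05
tool_pos: [0.6171, -0.1842, 0.1095]
ee_rot: [3.141, 0.0, 1.115]
wrist_force: [-0.3, -0.7, 0.1]
width: 0.0324
finger_force: 30.0
```

>>> servo_tool(moves=[[0,0,0,0,0.6],[0,0,0,0,0.5],[0,0,0,0,0.5],[0,0,0,0,0.5],[0,0,-0.5,0,0.5],[0,0,-1.5,0,0.4],[0,0,-2.7,0,0.4],[0,0,-3.9,0,0.4],[0,0,-5.1,0,0.4],[0,0,-5.6,0,0.4]])

```text
time: 7.88
tool_pos: [0.6182, -0.1845, 0.2563]
ee_rot: [3.132, -0.001, 1.116]
wrist_force: [-0.6, -0.1, 0.5]
width: 0.0565
finger_force: 0.0
```

```bash
python3 d.py .478,.1507,.24 .478,.1507,.079
```

```text
t 7.88 pos [ 0.6182 -0.1845  0.2563] rpy [ 1.7946e+02 -4.0000e-02  6.3920e+01] w 0.0565 f 0.0 F [-0.6 -0.1  0.5]
(0.478, 0.1507, 0.24) -> [  9.58 -10.94   0.56] yaw 0.0
(0.478, 0.1507, 0.079) -> [  9.57 -11.     7.  ] yaw 0.0
```

>>> servo_tool(moves=[[0.6,-0.7,0,0,0.4],[1.6,-1.8,0,0,0.4],[2.7,-3.1,0,0,0.4],[3.8,-4.3,0.2,0,0.4],[4.9,-5.6,0.4,0,0.4],[6,-6.9,0.6,0,0.4],[7.1,-8.1,0.7,0,0.4],[8.2,-9.4,0.7,0,0.4],[9.1,-10.4,0.7,0,0.4],[9.58,-10.95,0.7,0,0.4]])

```text
time: 8.72
tool_pos: [0.4746, 0.1549, 0.2334]
ee_rot: [3.141, -0.002, 1.119]
wrist_force: [0.0, -0.0, 0.2]
width: 0.0563
finger_force: 0.0
```

```bash
python3 - <<'E'
from h import *
s=snap('scene');a=s['image'][100:230,240:400]
cv2.imwrite('pics/p3.png',cv2.resize(a,(720,585),interpolation=cv2.INTER_CUBIC))
E
python3 d.py .478,.1507,.24 .478,.1507,.079
```

```text
t 8.77 pos [0.474  0.1564 0.2335] rpy [-179.97   -0.21   64.26] w 0.0564 f 0.0 F [-0.5  1.2  0.2]
(0.478, 0.1507, 0.24) -> [-0.14  0.24 -0.26] yaw 0.06
(0.478, 0.1507, 0.079) -> [-0.16  0.25  6.18] yaw 0.06
```

View pics/p3.png

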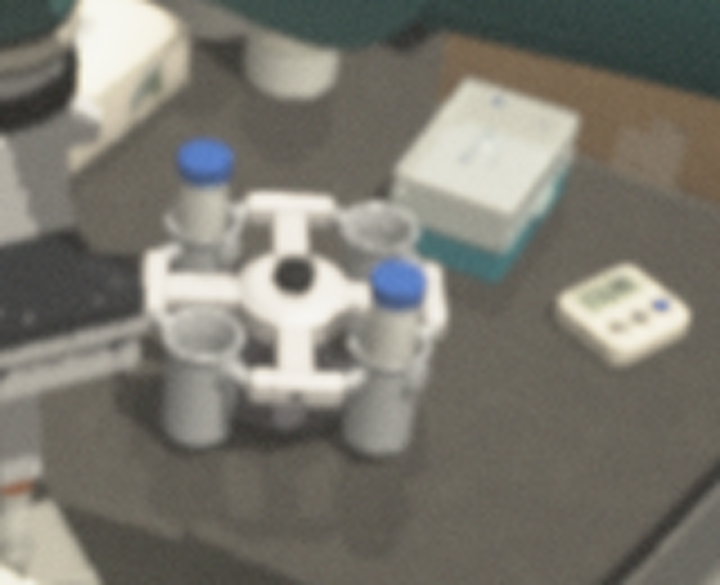

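Tube50_b is home: both blue caps, at (205,160) and (398,280), stand equally proud of opposite buckets. Now sleeve 1.

>>> servo_tool(moves=[[0,0,0.5,0,0.4],[0,0,1.2,0,0.4],[0,0,1.5,0,0.4],[0,0,1.5,0,0.4],[0,0,1.5,0,0.4]])

```text
time: 9.18
tool_pos: [0.4764, 0.1503, 0.1935]
ee_rot: [-3.141, 0.001, 1.114]
wrist_force: [-0.0, 0.1, 0.3]
width: 0.0561
finger_force: 0.0
```

```bash
python3 d.py .478,.1507,.079
```

```text
t 9.18 pos [0.4764 0.1503 0.1935] rpy [-1.7994e+02  7.0000e-02  6.3820e+01] w 0.0561 f 0.0 F [-0.   0.1  0.3]
(0.478, 0.1507, 0.079) -> [0.05 0.05 4.58] yaw -0.01
```

>>> servo_tool(moves=[[0.05,0.05,0.8,0,0.4],[0.05,0.05,1.7,0,0.4],[0.05,0.05,2.6,0,0.4],[0.05,0.05,3.5,0,0.4],[0.05,0.05,4.2,0,0.4],[0.05,0.05,4.5,0,0.4],[0.05,0.05,4.58,0,0.4],[0.05,0.05,4.58,0,0.7],[0.05,0.05,4.58,0,1],[0.05,0.05,4.58,0,1]])

```text
time: 10.02
tool_pos: [0.4793, 0.1521, 0.0815]
ee_rot: [3.139, -0.002, 1.115]
wrist_force: [-0.4, -0.4, -0.6]
width: 0.0396
finger_force: 0.0
```

>>> servo_tool(moves=[[0,0,0,0,1],[0,0,0,0,1],[0,0,0,0,1],[0,0,0,0,1]])

```text
time: 10.35
tool_pos: [0.4789, 0.1521, 0.0809]
ee_rot: [3.14, -0.001, 1.116]
wrist_force: [0.3, 0.1, 4.1]
width: 0.0286
finger_force: 30.0
```

```bash
python3 d.py .478,.1507,.079
```

```text
t 10.35 pos [0.4789 0.1521 0.0809] rpy [ 1.7988e+02 -8.0000e-02  6.3920e+01] w 0.0286 f 30.0 F [0.3 0.1 4.1]
(0.478, 0.1507, 0.079) -> [-0.07 -0.01  0.08] yaw 0.0
```

>>> servo_tool(moves=[[0,0,-0.3,0,1],[0,0,-0.8,0,1],[0,0,-1.5,0,1],[0,0,-2.3,0,1],[0,0,-3.2,0,1],[0,0,-4.1,0,1],[0,0,-4.8,0,1],[0,0,-5.1,0,1],[0,0,-5.2,0,1],[0,0,-5.2,0,1]])

```text
time: 11.18
tool_pos: [0.478, 0.152, 0.2096]
ee_rot: [3.142, 0.0, 1.116]
wrist_force: [0.2, 0.3, -0.6]
width: 0.0286
finger_force: 30.0
```

```bash
python3 d.py .5501,-.1003,.21
```

```text
t 11.18 pos [0.478  0.152  0.2096] rpy [180.     0.    63.92] w 0.0286 f 30.0 F [ 0.2  0.3 -0.6]
(0.5501, -0.1003, 0.21) -> [-7.79  7.03 -0.01] yaw 0.0
```

>>> servo_tool(moves=[[-0.3,0.27,0,0,1],[-0.9,0.81,0,0,1],[-1.7,1.53,0,0,1],[-2.6,2.35,0,0,1],[-3.5,3.16,0,0,1],[-4.4,3.97,0,0,1],[-5.3,4.78,0,0,1],[-6.2,5.6,0,0,1],[-7,6.32,0,0,1],[-7.5,6.77,0,0,1]])

```text
time: 12.02
tool_pos: [0.5469, -0.0942, 0.2073]
ee_rot: [-3.138, 0.002, 1.113]
wrist_force: [-0.2, -0.5, -1.1]
width: 0.0287
finger_force: 30.0
```

>>> servo_tool(moves=[[-0.2,0.2,0,0,1],[-0.28,0.26,0,0,1],[-0.28,0.26,0.2,0,1],[-0.28,0.26,0.5,0,1],[-0.28,0.26,0.5,0,1],[-0.28,0.26,0.5,0,1]])

```text
time: 12.52
tool_pos: [0.5496, -0.0988, 0.1961]
ee_rot: [-3.14, 0.0, 1.117]
wrist_force: [0.4, 0.2, -0.6]
width: 0.029
finger_force: 30.0
```

```bash
python3 d.py .5501,-.1003,.0979
```

```text
t 12.52 pos [ 0.5496 -0.0988  0.1961] rpy [-1.7988e+02  1.0000e-02  6.4010e+01] w 0.029 f 30.0 F [ 0.4  0.2 -0.6]
(0.5501, -0.1003, 0.0979) -> [-0.05  0.05  3.93] yaw 0.02
```

>>> servo_tool(moves=[[-0.04,0.04,0.5,0,1],[-0.04,0.04,1,0,1],[-0.04,0.04,1.5,0,1],[-0.04,0.04,2,0,1],[-0.04,0.04,2.5,0,1],[-0.04,0.04,3,0,1],[-0.04,0.04,3.4,0,1],[-0.04,0.04,3.7,0,1],[-0.04,0.04,3.8,0,1],[-0.04,0.04,3.8,0,1]])

```text
time: 13.35
tool_pos: [0.5503, -0.1016, 0.1012]
ee_rot: [-3.14, 0.001, 1.115]
wrist_force: [-0.3, -1.8, -0.8]
width: 0.0288
finger_force: 30.0
```

```bash
python3 d.py .5501,-.1003,.0979
```

```text
t 13.35 pos [ 0.5503 -0.1016  0.1012] rpy [-1.7992e+02  5.0000e-02  6.3900e+01] w 0.0288 f 30.0 F [-0.3 -1.8 -0.8]
(0.5501, -0.1003, 0.0979) -> [ 0.04 -0.03  0.13] yaw 0.0
```

>>> servo_tool(moves=[[0,0,0.08,0,1],[0,0,0.08,0,0.7],[0,0,0.08,0,0.55],[0,0,0.08,0,0.55],[0,0,0.08,0,0.55],[0,0,-0.5,0,0.55],[0,0,-1.3,0,0.5],[0,0,-2.4,0,0.4],[0,0,-3.5,0,0.4],[0,0,-4.3,0,0.4]])

```text
time: 14.18
tool_pos: [0.5516, -0.1011, 0.2127]
ee_rot: [3.138, -0.001, 1.116]
wrist_force: [0.7, -0.1, 0.5]
width: 0.0564
finger_force: 0.0
```

```bash
python3 d.py .4586,.1098,.2
```

```text
t 14.18 pos [ 0.5516 -0.1011  0.2127] rpy [ 1.7981e+02 -7.0000e-02  6.3940e+01] w 0.0564 f 0.0 F [ 0.7 -0.1  0.5]
(0.4586, 0.1098, 0.2) -> [ 5.94 -7.05  0.49] yaw 0.01
```

>>> servo_tool(moves=[[0.5,-0.6,0,0,0.4],[1.4,-1.7,0,0,0.4],[2.4,-2.9,0,0,0.4],[3.4,-4.1,0,0,0.4],[4.4,-5.3,0.3,0,0.4],[5.3,-6.3,0.7,0,0.4],[5.8,-6.9,0.9,0,0.4],[5.95,-7.05,1,0,0.4],[5.95,-7.05,1,0,0.4],[5.95,-7.05,1,0,0.4]])

```text
time: 15.02
tool_pos: [0.4584, 0.1094, 0.1851]
ee_rot: [3.14, 0.0, 1.116]
wrist_force: [0.6, 0.1, 0.2]
width: 0.0566
finger_force: 0.0
```

```bash
python3 - <<'E'
from h import *
s=snap('scene');a=s['image'][100:300,160:400]
cv2.imwrite('pics/p4.png',cv2.resize(a,(720,600),interpolation=cv2.INTER_CUBIC))
E
python3 d.py .4586,.1098,.079
```

```text
t 15.07 pos [0.4587 0.109  0.1852] rpy [ 1.7993e+02 -1.0000e-02  6.3870e+01] w 0.0565 f 0.0 F [ 0.6 -0.3  0.4]
(0.4586, 0.1098, 0.079) -> [ 0.03 -0.02  4.25] yaw -0.01
```

View pics/p4.png

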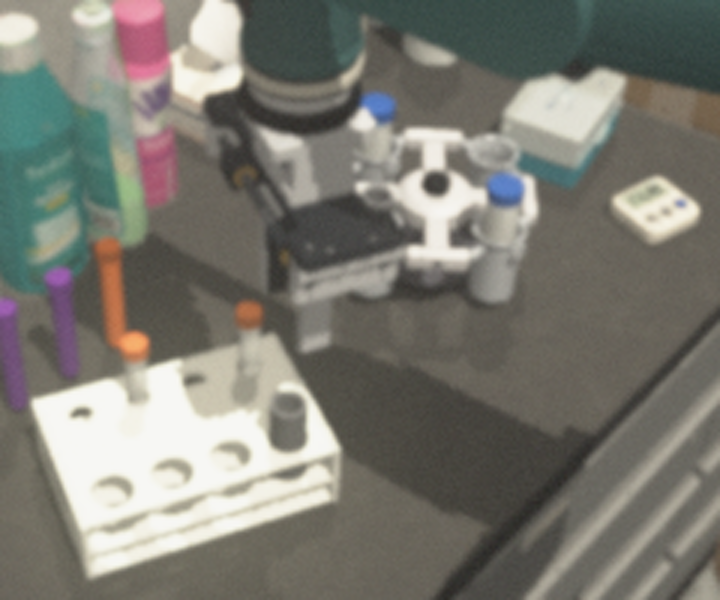

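Only sleeve 2 is left in the wide row, at (288,420); sleeve 1's rim shows at about (378,195) in the left bucket. Grasping sleeve 2.

>>> servo_tool(moves=[[0.03,0,0.8,0,0.4],[0.03,0,1.7,0,0.4],[0.03,0,2.6,0,0.4],[0.03,0,3.4,0,0.4],[0.03,0,4,0,0.4],[0.03,0,4.2,0,0.4],[0.03,0,4.25,0,0.4],[0.03,0,4.25,0,0.7],[0.03,0,4.25,0,1],[0.03,0,4.25,0,1]])

```text
time: 15.9
tool_pos: [0.4595, 0.1103, 0.08]
ee_rot: [3.139, -0.001, 1.115]
wrist_force: [-0.6, 0.1, 0.7]
width: 0.0397
finger_force: 0.0
```

>>> servo_tool(moves=[[0,0,0,0,1],[0,0,0,0,1],[0,0,0,0,1],[0,0,0,0,1]])

```text
time: 16.23
tool_pos: [0.459, 0.1105, 0.0795]
ee_rot: [3.14, -0.001, 1.116]
wrist_force: [0.2, 0.0, 3.6]
width: 0.029
finger_force: 30.0
```

```bash
python3 d.py .4586,.1098,.079
```

```text
t 16.23 pos [0.459  0.1105 0.0795] rpy [ 1.7989e+02 -5.0000e-02  6.3920e+01] w 0.029 f 30.0 F [0.2 0.  3.6]
(0.4586, 0.1098, 0.079) -> [-0.03 -0.    0.02] yaw 0.0
```

>>> servo_tool(moves=[[0,0,-0.3,0,1],[0,0,-0.8,0,1],[0,0,-1.5,0,1],[0,0,-2.3,0,1],[0,0,-3.2,0,1],[0,0,-4.1,0,1],[0,0,-4.9,0,1],[0,0,-5.4,0,1],[0,0,-5.6,0,1],[0,0,-5.6,0,1]])

```text
time: 17.07
tool_pos: [0.4587, 0.1105, 0.2196]
ee_rot: [3.14, -0.001, 1.116]
wrist_force: [-0.4, 0.1, -0.7]
width: 0.0284
finger_force: 30.0
```

```bash
python3 d.py .5348,-.2505,.219
```

```text
t 17.07 pos [0.4587 0.1105 0.2196] rpy [ 1.799e+02 -6.000e-02  6.392e+01] w 0.0284 f 30.0 F [-0.4  0.1 -0.7]
(0.5348, -0.2505, 0.219) -> [-11.63   9.08   0.03] yaw 0.0
```

>>> servo_tool(moves=[[-0.3,0.23,0,0,1],[-0.9,0.7,0,0,1],[-1.8,1.41,0,0,1],[-2.7,2.11,0,0,1],[-3.6,2.81,0,0,1],[-4.5,3.51,0,0,1],[-5.4,4.22,0,0,1],[-6.3,4.92,0,0,1],[-7.2,5.62,0,0,1],[-8.1,6.32,0,0,1]])

```text
time: 17.9
tool_pos: [0.5101, -0.1428, 0.2162]
ee_rot: [-3.138, 0.001, 1.115]
wrist_force: [0.9, -0.3, -0.3]
width: 0.0284
finger_force: 30.0
```

>>> servo_tool(moves=[[-0.9,0.7,0,0,1],[-1.8,1.41,0,0,1],[-2.6,2.03,0,0,1],[-3.2,2.5,0,0,1],[-3.5,2.73,0,0,1],[-3.53,2.76,0,0,1],[-3.53,2.76,0.3,0,1],[-3.53,2.76,0.5,0,1],[-3.53,2.76,0.5,0,1],[-3.53,2.76,0.5,0,1]])

```text
time: 18.73
tool_pos: [0.5339, -0.2492, 0.2052]
ee_rot: [-3.14, -0.0, 1.117]
wrist_force: [-0.9, 0.1, 0.2]
width: 0.0285
finger_force: 30.0
```

```bash
python3 d.py .5348,-.2505,.0965
```

```text
t 18.73 pos [ 0.5339 -0.2492  0.2052] rpy [-1.7991e+02 -1.0000e-02  6.4000e+01] w 0.0285 f 30.0 F [-0.9  0.1  0.2]
(0.5348, -0.2505, 0.0965) -> [-0.03  0.06  4.35] yaw 0.02
```

>>> servo_tool(moves=[[-0.03,0.04,0.5,0,1],[-0.03,0.05,1.1,0,1],[-0.03,0.05,1.7,0,1],[-0.03,0.05,2.3,0,1],[-0.03,0.05,2.8,0,1],[-0.03,0.05,3.3,0,1],[-0.03,0.05,3.8,0,1],[-0.03,0.05,4.1,0,1],[-0.03,0.05,4.2,0,1],[-0.03,0.05,4.2,0,1]])

```text
time: 19.57
tool_pos: [0.5348, -0.2515, 0.1001]
ee_rot: [-3.14, -0.0, 1.116]
wrist_force: [0.2, -0.8, -0.3]
width: 0.0286
finger_force: 30.0
```

```bash
python3 d.py .5348,-.2505,.0965
```

```text
t 19.57 pos [ 0.5348 -0.2515  0.1001] rpy [-1.7992e+02 -1.0000e-02  6.3920e+01] w 0.0286 f 30.0 F [ 0.2 -0.8 -0.3]
(0.5348, -0.2505, 0.0965) -> [ 0.04 -0.02  0.14] yaw 0.0
```

>>> servo_tool(moves=[[0,0,0.08,0,1],[0,0,0.08,0,0.7],[0,0,0.08,0,0.55],[0,0,0.08,0,0.55],[0,0,0.08,0,0.55],[0,0,-0.5,0,0.55],[0,0,-1.3,0,0.5],[0,0,-2.4,0,0.5],[0,0,-3.5,0,0.5],[0,0,-4.5,0,0.5]])

```text
time: 20.4
tool_pos: [0.5353, -0.2518, 0.2155]
ee_rot: [3.14, 0.0, 1.116]
wrist_force: [0.4, -0.3, -0.3]
width: 0.047
finger_force: 0.0
```

```bash
python3 d.py .5307,.0753,.21
```

```text
t 20.4 pos [ 0.5353 -0.2518  0.2155] rpy [179.9    0.    63.92] w 0.047 f 0.0 F [ 0.4 -0.3 -0.3]
(0.5307, 0.0753, 0.21) -> [11.67 -5.92  0.21] yaw 0.0
```

>>> servo_tool(moves=[[0.7,-0.35,0,0,0.5],[2,-1,0,0,0.5],[3.4,-1.7,0,0,0.5],[4.8,-2.45,0,0,0.5],[6.2,-3.15,0,0,0.5],[7.6,-3.85,0,0,0.5],[9,-4.55,0,0,0.5],[10.2,-5.2,0,0,0.5],[11.2,-5.7,0.1,0,0.5],[11.67,-5.92,0.2,0,0.5]])

```text
time: 21.23
tool_pos: [0.5303, 0.0787, 0.2092]
ee_rot: [3.141, -0.002, 1.119]
wrist_force: [0.2, -0.4, 0.2]
width: 0.0473
finger_force: 0.0
```

>>> servo_tool(moves=[[0,0,0.5,0,0.5],[0,0,1,0,0.5],[0,0,1.4,0,0.5],[0,0,1.4,0,0.5],[0,0,1.4,0,0.5]])

```text
time: 21.65
tool_pos: [0.5298, 0.0737, 0.1717]
ee_rot: [-3.139, 0.002, 1.113]
wrist_force: [0.2, 0.6, 0.0]
width: 0.0469
finger_force: 0.0
```

```bash
python3 - <<'E'
from h import *
s=snap('top');a=s['image'][140:260,150:390]
cv2.imwrite('pics/p5.png',cv2.resize(a,(800,400),interpolation=cv2.INTER_CUBIC))
E
python3 d.py .5307,.0753,.097
```

```text
t 21.7 pos [0.5303 0.074  0.1728] rpy [-1.7995e+02  5.0000e-02  6.3790e+01] w 0.0473 f 0.0 F [-0.1  0.1 -0.1]
(0.5307, 0.0753, 0.097) -> [ 0.06 -0.01  3.03] yaw -0.02
```

View pics/p5.png

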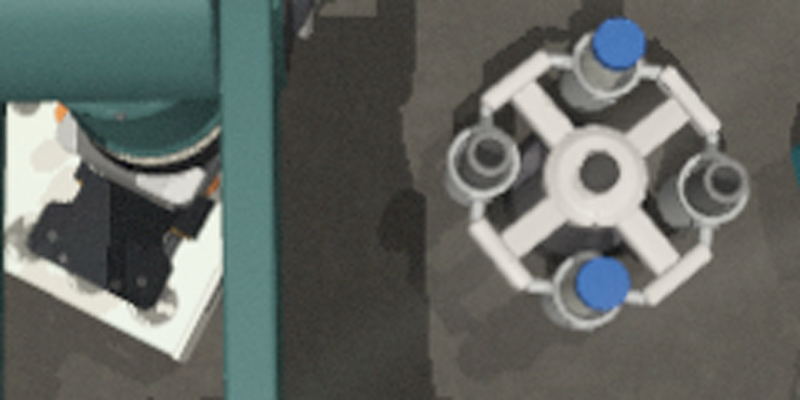

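Both sleeves stand in their buckets, rims at (488,152) and (723,180). Grasping the 15 ml tube and measuring the sleeve rims.

>>> servo_tool(moves=[[0.05,0,0.6,0,0.5],[0.05,0,1.3,0,0.5],[0.05,0,2,0,0.5],[0.05,0,2.6,0,0.5],[0.05,0,2.95,0,0.5],[0.05,0,3,0,0.5],[0.05,0,3,0,0.8],[0.05,0,3,0,1],[0.05,0,3,0,1],[0.05,0,3,0,1]])

```text
time: 22.53
tool_pos: [0.5318, 0.0765, 0.0997]
ee_rot: [3.139, -0.001, 1.115]
wrist_force: [0.1, -0.1, 0.6]
width: 0.0241
finger_force: 0.0
```

>>> servo_tool(moves=[[0,0,0,0,1],[0,0,0,0,1],[0,0,0,0,1],[0,0,0,0,1]])

```text
time: 22.87
tool_pos: [0.5317, 0.0765, 0.0994]
ee_rot: [3.14, -0.001, 1.116]
wrist_force: [0.2, 0.7, 3.0]
width: 0.0201
finger_force: 30.0
```

```bash
python3 d.py .5307,.0753,.097; python3 - <<'E'
from h import *
s=np.load('top0.npy',allow_pickle=True).item()
im=cv2.imread('pics/p5.png')
for X,Y in((488,152),(723,180)): print(onz(s,(X+.5)*.3-.5+150,(Y+.5)*.3-.5+140,.116).round(4))
cv2.imwrite('pics/p6.png',cv2.resize(np.hstack([im[100:210,430:540],im[130:240,670:780]]),(800,400),interpolation=cv2.INTER_CUBIC))
E
```

```text
t 22.87 pos [0.5317 0.0765 0.0994] rpy [ 1.7989e+02 -5.0000e-02  6.3920e+01] w 0.0201 f 30.0 F [0.2 0.7 3. ]
(0.5307, 0.0753, 0.097) -> [-0.06 -0.01  0.1 ] yaw 0.0
[ 0.5512 -0.1016  0.116 ]
[ 0.5354 -0.2494  0.116 ]
```

View pics/p6.png

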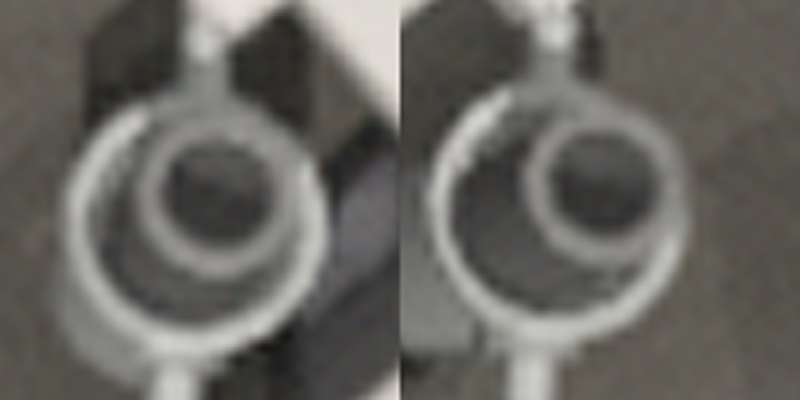

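>>> servo_tool(moves=[[0,0,-0.3,0,1],[0,0,-0.8,0,1],[0,0,-1.5,0,1],[0,0,-2.3,0,1],[0,0,-3.2,0,1],[0,0,-4.1,0,1],[0,0,-5,0,1],[0,0,-5.6,0,1],[0,0,-5.85,0,1],[0,0,-5.85,0,1]])

```text
time: 23.7
tool_pos: [0.5317, 0.0766, 0.2474]
ee_rot: [3.138, -0.002, 1.116]
wrist_force: [0.8, 0.8, -0.1]
width: 0.0199
finger_force: 30.0
```

```bash
python3 d.py .5352,-.2499,.245
```

```text
t 23.7 pos [0.5317 0.0766 0.2474] rpy [ 1.7979e+02 -1.2000e-01  6.3920e+01] w 0.0199 f 30.0 F [ 0.8  0.8 -0.1]
(0.5352, -0.2499, 0.245) -> [-11.67   5.86   0.09] yaw 0.0
```

>>> servo_tool(moves=[[-0.3,0.15,0,0,1],[-0.9,0.45,0,0,1],[-1.8,0.9,0,0,1],[-2.7,1.36,0,0,1],[-3.6,1.8,0,0,1],[-4.5,2.26,0,0,1],[-5.4,2.7,0,0,1],[-6.3,3.16,0,0,1],[-7.2,3.6,0,0,1],[-8.1,4.07,0,0,1]])

```text
time: 24.53
tool_pos: [0.532, -0.1516, 0.2425]
ee_rot: [-3.138, 0.001, 1.115]
wrist_force: [-0.4, -0.6, 0.3]
width: 0.0201
finger_force: 30.0
```

>>> servo_tool(moves=[[-0.9,0.45,0,0,1],[-1.8,0.9,0,0,1],[-2.6,1.3,0,0,1],[-3.2,1.6,0,0,1],[-3.5,1.76,0,0,1],[-3.57,1.79,0,0,1],[-3.57,1.79,0,0,1],[-3.57,1.79,0,0,1],[-3.57,1.79,0,0,1],[-3.57,1.79,0,0,1]])

```text
time: 25.37
tool_pos: [0.5344, -0.249, 0.245]
ee_rot: [3.141, -0.0, 1.117]
wrist_force: [0.7, -0.7, -0.4]
width: 0.0201
finger_force: 30.0
```

```bash
python3 - <<'E'
from h import *
s=snap('scene');a=s['image'][40:190,250:400]
cv2.imwrite('pics/p7.png',cv2.resize(a,(600,600),interpolation=cv2.INTER_CUBIC))
R=Rm(s['orientation']);K=np.array([[s['fx'],0,s['cx']],[0,s['fy'],s['cy']],[0,0,1]])
p=np.array(robot.get_obs()['tool_pos'])+[-.0006,-.0013,-.0954]
for q in(p,p+[0,0,.104],np.array([.5346,-.2512,.116])):
    u=cv2.projectPoints(q[None],cv2.Rodrigues(R.T)[0],-R.T@s['eye'],K,np.array([s['k1'],0,0,0.]))[0][0,0]
    print(q,(u-[250,40]+.5)*4)
E
python3 d.py .5352,-.2499,.1264
```

```text
[ 0.53386345 -0.25034644  0.14961596] [311.54631087 367.13614471]
[ 0.53386345 -0.25034644  0.25361596] [330.96839564 230.51723234]
[ 0.5346 -0.2512  0.116 ] [305.51493456 407.17963603]
t 25.42 pos [ 0.5345 -0.249   0.245 ] rpy [ 1.7998e+02 -1.0000e-02  6.3990e+01] w 0.0203 f 30.0 F [-0.6  0.6  0.2]
(0.5352, -0.2499, 0.1264) -> [-0.02  0.04  4.74] yaw 0.02
```

View pics/p7.png

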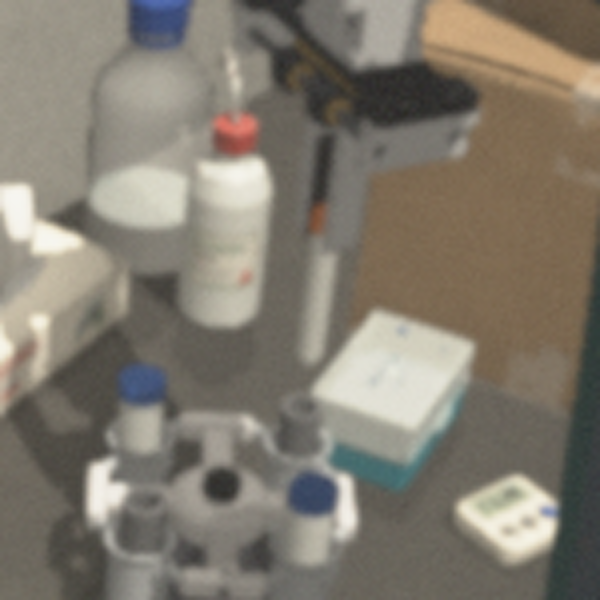

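The tube hangs nearly upright with its tip at (311,362), over the right-hand sleeve rim at (300,407). Nudging slightly and lowering.

>>> servo_tool(moves=[[0.03,0.05,0.4,0,1],[0.03,0.05,0.8,0,1],[0.03,0.05,1.2,0,1],[0.03,0.05,1.6,0,1],[0.03,0.05,2,0,1],[0.03,0.05,2.3,0,1],[0.03,0.05,2.6,0,1],[0.03,0.05,2.8,0,1],[0.03,0.05,2.8,0,1]])

```text
time: 26.17
tool_pos: [0.5351, -0.2496, 0.173]
ee_rot: [-3.139, -0.0, 1.115]
wrist_force: [-0.5, -0.2, -0.1]
width: 0.0202
finger_force: 30.0
```

```bash
python3 d.py .5352,-.2499,.1264
```

```text
t 26.17 pos [ 0.5351 -0.2496  0.173 ] rpy [-1.7985e+02 -1.0000e-02  6.3910e+01] w 0.0202 f 30.0 F [-0.5 -0.2 -0.1]
(0.5352, -0.2499, 0.1264) -> [-0.01  0.01  1.87] yaw 0.0
```

>>> servo_tool(moves=[[0,0,0.3,0,1],[0,0,0.7,0,1],[0,0,1.1,0,1],[0,0,1.4,0,1],[0,0,1.6,0,1],[0,0,1.7,0,1],[0,0,1.75,0,1],[0,0,1.75,0,1]])

```text
time: 26.83
tool_pos: [0.5357, -0.2498, 0.1308]
ee_rot: [-3.141, 0.0, 1.116]
wrist_force: [1.3, 0.1, 0.3]
width: 0.0201
finger_force: 30.0
```

```bash
python3 d.py .5352,-.2499,.1264
```

```text
t 26.83 pos [ 0.5357 -0.2498  0.1308] rpy [-179.99    0.     63.92] w 0.0201 f 30.0 F [1.3 0.1 0.3]
(0.5352, -0.2499, 0.1264) -> [-0.01 -0.02  0.17] yaw 0.0
```

>>> servo_tool(moves=[[0,0,0.13,0,1],[0,0,0.13,0,1],[0,0,0.13,0,0.7],[0,0,0.13,0,0.6],[0,0,0.13,0,0.6],[0,0,-0.4,0,0.5],[0,0,-1.2,0,0.5],[0,0,-2.2,0,0.5],[0,0,-3.2,0,0.5],[0,0,-4,0,0.5]])

```text
time: 27.67
tool_pos: [0.536, -0.25, 0.2334]
ee_rot: [3.139, 0.0, 1.116]
wrist_force: [0.8, 0.0, 0.1]
width: 0.047
finger_force: 0.0
```

```bash
python3 d.py .5711,.1579,.215
```

```text
t 27.67 pos [ 0.536  -0.25    0.2334] rpy [1.7987e+02 1.0000e-02 6.3920e+01] w 0.047 f 0.0 F [0.8 0.  0.1]
(0.5711, 0.1579, 0.215) -> [15.27 -5.92  0.72] yaw 0.0
```

>>> servo_tool(moves=[[0.7,-0.3,0,0,0.5],[2,-0.8,0,0,0.5],[3.4,-1.3,0,0,0.5],[4.8,-1.85,0,0,0.5],[6.2,-2.4,0,0,0.5],[7.6,-2.95,0,0,0.5],[9,-3.5,0,0,0.5],[10.4,-4.05,0,0,0.5],[11.8,-4.6,0,0,0.5],[13.2,-5.1,0,0,0.5]])

```text
time: 28.5
tool_pos: [0.5661, 0.1045, 0.2315]
ee_rot: [3.141, -0.0, 1.116]
wrist_force: [-0.1, 0.3, 0.7]
width: 0.0468
finger_force: 0.0
```

>>> servo_tool(moves=[[1.2,-0.5,0,0,0.5],[1.9,-0.8,0,0,0.5],[2.07,-0.82,0.5,0,0.5],[2.07,-0.82,1.2,0,0.5],[2.07,-0.82,1.9,0,0.5],[2.07,-0.82,2.2,0,0.5],[2.07,-0.82,2.2,0,0.5],[2.07,-0.82,2.2,0,0.5]])

```text
time: 29.17
tool_pos: [0.5705, 0.1571, 0.1755]
ee_rot: [-3.141, 0.001, 1.114]
wrist_force: [0.8, 0.3, -0.1]
width: 0.0471
finger_force: 0.0
```

```bash
python3 - <<'E'
from h import *
s=snap('scene');a=s['image'][100:290,160:400]
cv2.imwrite('pics/p8.png',cv2.resize(a,(756,598),interpolation=cv2.INTER_CUBIC))
E
python3 d.py .5711,.1579,.097
```

```text
t 29.22 pos [0.5711 0.1574 0.1766] rpy [ 1.7995e+02 -2.0000e-02  6.3860e+01] w 0.0473 f 0.0 F [0.4 1.4 0.5]
(0.5711, 0.1579, 0.097) -> [ 0.02 -0.01  3.18] yaw -0.01
```

View pics/p8.png

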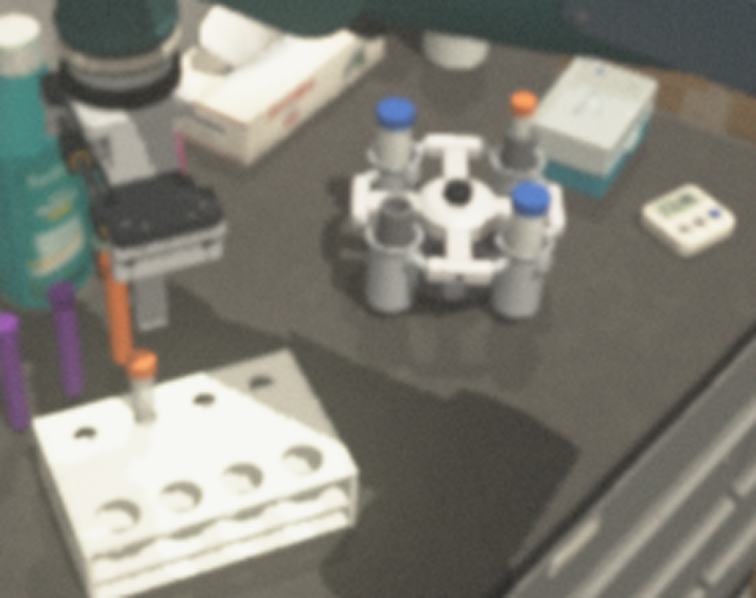

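The first 15 ml tube stands in the right-hand sleeve, orange cap at (523,103). The gripper is above the second tube, clear of the look-alikes. Grasping it.

>>> servo_tool(moves=[[0,0,0.6,0,0.5],[0,0,1.3,0,0.5],[0,0,2,0,0.5],[0,0,2.6,0,0.5],[0,0,3,0,0.5],[0,0,3.13,0,0.5],[0,0,3.13,0,0.8],[0,0,3.13,0,1],[0,0,3.13,0,1],[0,0,3.13,0,1]])

```text
time: 30.05
tool_pos: [0.5715, 0.1582, 0.0991]
ee_rot: [3.139, -0.001, 1.116]
wrist_force: [-0.2, -1.3, 0.3]
width: 0.0235
finger_force: 0.0
```

>>> servo_tool(moves=[[0,0,0,0,1],[0,0,0,0,1],[0,0,0,0,1],[0,0,0,0,1]])

```text
time: 30.38
tool_pos: [0.5714, 0.1582, 0.0988]
ee_rot: [3.14, -0.001, 1.116]
wrist_force: [-0.1, 0.5, 2.9]
width: 0.02
finger_force: 30.0
```

```bash
python3 d.py .5711,.1579,.097
```

```text
t 30.38 pos [0.5714 0.1582 0.0988] rpy [ 1.799e+02 -6.000e-02  6.392e+01] w 0.02 f 30.0 F [-0.1  0.5  2.9]
(0.5711, 0.1579, 0.097) -> [-0.02 -0.    0.07] yaw 0.0
```

>>> servo_tool(moves=[[0,0,-0.3,0,1],[0,0,-0.8,0,1],[0,0,-1.5,0,1],[0,0,-2.3,0,1],[0,0,-3.2,0,1],[0,0,-4.1,0,1],[0,0,-5,0,1],[0,0,-5.6,0,1],[0,0,-5.85,0,1],[0,0,-5.85,0,1]])

```text
time: 31.22
tool_pos: [0.5714, 0.1583, 0.2468]
ee_rot: [3.138, -0.003, 1.116]
wrist_force: [0.5, 0.1, -0.8]
width: 0.0202
finger_force: 30.0
```

```bash
python3 d.py .5507,-.1023,.245
```

```text
t 31.22 pos [0.5714 0.1583 0.2468] rpy [ 1.7979e+02 -1.5000e-01  6.3920e+01] w 0.0202 f 30.0 F [ 0.5  0.1 -0.8]
(0.5507, -0.1023, 0.245) -> [-9.73  3.84  0.06] yaw 0.0
```

>>> servo_tool(moves=[[-0.3,0.12,0,0,1],[-0.9,0.36,0,0,1],[-1.8,0.71,0,0,1],[-2.8,1.1,0,0,1],[-3.8,1.5,0,0,1],[-4.8,1.9,0,0,1],[-5.8,2.29,0,0,1],[-6.8,2.68,0,0,1],[-7.8,3.08,0,0,1],[-8.7,3.43,0,0,1]])

```text
time: 32.05
tool_pos: [0.5506, -0.0769, 0.2417]
ee_rot: [-3.138, 0.001, 1.115]
wrist_force: [-0.3, 0.8, -0.6]
width: 0.0203
finger_force: 30.0
```

>>> servo_tool(moves=[[-0.6,0.24,0,0,1],[-0.95,0.38,0,0,1],[-1.02,0.41,0,0,1],[-1.02,0.41,0,0,1],[-1.02,0.41,0.1,0,1],[-1.02,0.41,0.1,0,1],[-1.02,0.41,0.1,0,1]])

```text
time: 32.63
tool_pos: [0.55, -0.1013, 0.2411]
ee_rot: [-3.141, -0.0, 1.117]
wrist_force: [0.1, -0.7, 0.0]
width: 0.0199
finger_force: 30.0
```

```bash
python3 - <<'E'
from h import *
s=snap('scene');a=s['image'][40:190,220:370]
cv2.imwrite('pics/p9.png',cv2.resize(a,(600,600),interpolation=cv2.INTER_CUBIC))
E
python3 d.py .5509,-.1019,.1258
```

```text
t 32.68 pos [ 0.5501 -0.1014  0.2413] rpy [-179.99   -0.     64.  ] w 0.0202 f 30.0 F [-0.5  0.3 -0.8]
(0.5509, -0.1019, 0.1258) -> [-0.    0.04  4.62] yaw 0.02
```

View pics/p9.png

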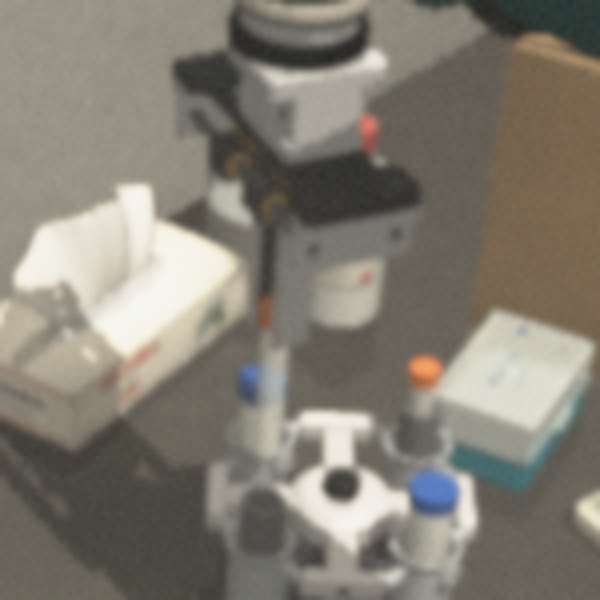

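The tube is upright, tip at about (265,462), directly above the left sleeve at (263,500). Lowering.

>>> servo_tool(moves=[[0,0.04,0.4,0,1],[0,0.04,0.8,0,1],[0,0.04,1.2,0,1],[0,0.04,1.6,0,1],[0,0.04,2,0,1],[0,0.04,2.3,0,1],[0,0.04,2.6,0,1],[0,0.04,2.7,0,1],[0,0.04,2.7,0,1]])

```text
time: 33.43
tool_pos: [0.5505, -0.1027, 0.1729]
ee_rot: [-3.14, 0.0, 1.115]
wrist_force: [0.3, -0.6, 0.4]
width: 0.02
finger_force: 30.0
```

```bash
python3 d.py .5509,-.1019,.1258
```

```text
t 33.43 pos [ 0.5505 -0.1027  0.1729] rpy [-1.7991e+02  2.0000e-02  6.3910e+01] w 0.02 f 30.0 F [ 0.3 -0.6  0.4]
(0.5509, -0.1019, 0.1258) -> [0.04 0.   1.88] yaw 0.0
```

>>> servo_tool(moves=[[0.02,0,0.3,0,1],[0.02,0,0.7,0,1],[0.02,0,1.1,0,1],[0.02,0,1.4,0,1],[0.02,0,1.6,0,1],[0.02,0,1.75,0,1],[0.02,0,1.86,0,1],[0.02,0,1.86,0,1]])

```text
time: 34.1
tool_pos: [0.5509, -0.1023, 0.1268]
ee_rot: [-3.141, 0.0, 1.116]
wrist_force: [-1.0, -1.5, -0.2]
width: 0.0202
finger_force: 30.0
```

```bash
python3 d.py .5509,-.1019,.1258
```

```text
t 34.1 pos [ 0.5509 -0.1023  0.1268] rpy [-1.7995e+02  1.0000e-02  6.3920e+01] w 0.0202 f 30.0 F [-1.  -1.5 -0.2]
(0.5509, -0.1019, 0.1258) -> [ 0.01 -0.01  0.04] yaw 0.0
```

Releasing, rising, and moving clear toward the robot's left for a final look.

>>> servo_tool(moves=[[0,0,0,0,0.7],[0,0,0,0,0.6],[0,0,0,0,0.6],[0,0,0,0,0.6],[0,0,-0.5,0,0.5],[0,0,-1.4,0,0.5],[0,0,-2.5,0,0.5],[0,0,-3.6,0,0.5],[0,0,-4.6,0,0.5],[0,0,-5,0,0.5]])

```text
time: 34.93
tool_pos: [0.5526, -0.1028, 0.2584]
ee_rot: [3.133, -0.001, 1.116]
wrist_force: [-0.2, 0.5, 1.0]
width: 0.047
finger_force: 0.0
```

>>> servo_tool(moves=[[1,-1,0,0,0.5],[2,-2,0,0,0.5],[3,-3,0,0,0.5],[4,-4,0,0,0.5],[5,-5,0,0,0.5],[6,-6,0,0,0.5],[7,-7,0,0,0.5],[7.5,-7.5,0,0,0.5],[7.5,-7.5,0,0,0.5],[7.5,-7.5,0,0,0.5]])

```text
time: 35.77
tool_pos: [0.4649, 0.1489, 0.2524]
ee_rot: [3.141, 0.001, 1.118]
wrist_force: [-0.7, -0.8, -0.5]
width: 0.0471
finger_force: 0.0
```

```bash
python3 - <<'E'
from h import *
o=robot.get_obs();print(o['time'],o['tool_pos'])
t=snap('top');s=snap('scene');K=lambda s:np.array([[s['fx'],0,s['cx']],[0,s['fy'],s['cy']],[0,0,1]])
a=cv2.resize(t['image'][140:250,272:382],(400,400),interpolation=cv2.INTER_CUBIC);b=cv2.resize(s['image'][110:220,250:360],(400,400),interpolation=cv2.INTER_CUBIC)
# expected cap-top centres at home, marked
for im,c,(x,y) in((a,t,(272,140)),(b,s,(250,110))):
    R=Rm(c['orientation'])
    for q in((.6165,-.1839,.133),(.4673,-.1691,.133),(.5493,-.1019,.149),(.5345,-.2512,.149)):
        u=cv2.projectPoints(np.array([q]),cv2.Rodrigues(R.T)[0],-R.T@c['eye'],K(c),np.array([c['k1'],0,0,0.]))[0][0,0]
        cv2.drawMarker(im,tuple(int(v) for v in (u-[x,y]+.5)*400/110),(0,255,0),0,12,1)
cv2.imwrite('pics/end.png',np.hstack([a,b]))
E
```

```text
35.7667 [0.46487326 0.14892804 0.25241482]
```

View pics/end.png

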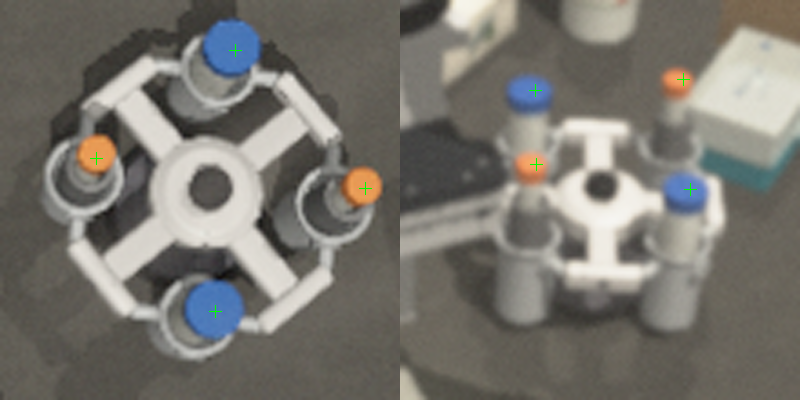

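All four caps sit at their predicted home positions in both views. The scene view shows the same small offset on all four, including the untouched tube. Handing in.

```bash
python3 -c "
from bench import robot
print(robot.close_job())"
```

```text
the job is handed in; nothing more can be done
None
```

The rotor is loaded and handed in after about 36 s: the 50 ml tubes are opposite each other, and both sleeves with their 15 ml tubes look fully home in the last two camera views. I viewed 15 pictures, one over the limit of 14.

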